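# Roll a porcelain roller home into the length gauge

## Robot

A 6-joint arm with a two-finger parallel gripper is mounted at the origin on the work surface. World frame = base frame: x ahead of the robot, y to its left, z up, the work surface at z = 0. Lengths are in m, angles in rad, forces in N, time in s.
With the tool pointing down it reaches from about 0.375 to 0.975 m from the base axis. Payload 3.8 kg.
Tool frame: the origin (TCP) lies on the centre line of the jaws, within the pads' length; the fingertips stand 25 mm ahead of it and the grasp point (between the pads) lies 6 mm ahead of it; y points along the fingers, z is the direction in which the jaws open and shut, and the axes are right-handed (so a half turn about y gives the same grasp; the last joint's range is limited). The gripper opens to 85 mm and grips with 20 to 120 N. Pads are 22 mm wide; open, the fingers measure 114 mm over their backs; the gripper's body (76 mm by 85 mm) begins 54 mm behind the grasp point. The pads swing forward as they close: fully open they stand 13 mm farther back than shut.
Start: joints at [-1.217, 0.264, 1.604, -0, 1.274, -0.037], TCP at [0.257, -0.624, 0.256] pointing down, gripper open.
Joint ranges: [-2.63, 2.63], [-0.94, 2.18], [0.31, 2.57], [-1.31, 4.45], [0, 2.66], [-2.55, 2.55]. Speed limits (rad/s): [2.57, 2.57, 3.14, 3.14, 3.14, 3.14].

## Interface

Orientations are given as a rotation vector (axis times angle).
In Python, from workcell import bot gives the robot as it stands.
- The arm moves only by the shell command python3 -m jog 'ROWS' [FORCE]. ROWS is JSON, a list of rows, each a list of 5 numbers: the shift along the world's x, y, z in mm, then the turn about the world's z in degrees, then the finger opening in mm, from 0 to 85.4. A call has exactly 10 rows; each row is the pose to reach, as a shift and turn from the pose commanded when the call began; what a row does not reach only later rows make up. A row lasts 1/8 s, in which the tool goes at most 62.5 mm and 10.7 degrees, less where a joint would pass 70% of its speed; a pose out of reach is approached as far as the arm can. A call with a gripper value outside its range is refused whole. The fingers move at their own pace and stop on an object; FORCE is the grip in N (left out, the last holds). Time passes only in rows, so rows that repeat a pose let the fingers close, or fill a call up. It gives the time, the measured TCP pose, the force and the opening at its end, in the units of the state.
- bot.read_state(): the state, without advancing time (a new reading comes with each control period).
- bot.read_camera(name): name is "scene" or "top" or "wrist"; returns a dict with "pixels" (420x560x3 uint8, red, green, blue), "fx", "fy", "cx", "cy" (pixels), "R" (3x3) and "t" (3): a world point X has camera coordinates R X + t. Camera axes: x right, y down, z forward; pixel columns grow to the right and rows downward; lengths in m; the calibration is good to about 2 mm. A picture is of the moment at which its call begins. There is no depth.
- bot.finish_job(): hands the job in, once; it reports no verdict.
The state is a dict: "time": time; "q": joint angles; "joint_vel": joint speeds; "joint_torque": joint torques, N m; "tool_pos": TCP position; "tcp_rot": TCP orientation; "wrist_force": force on the tool from outside, world axes, zero at the start; "torque": the same for the moment, N m; "width": opening from 0.0 (shut) to 1.0 (fully open).
Only numpy, scipy, OpenCV 4.12 (cv2) and the standard library are available. Lean on these libraries where they do the work, as an engineer would, in place of code of your own. Each camera call takes 0.05 s, during which the arm holds its last target.

## Task

With the wooden push stick, gently roll the white porcelain roller along the two rails and up the ramp into the dial gauge, pressing it against the spring buffer just until the orange latch drops behind it and holds it there. Keep the gripper itself off the roller, do not let the roller run away or press it hard enough to chip, then lay the stick back in its wooden rest and let go, leaving everything else on the bench alone.

Things in the scene. Friction and masses are not known exactly. Their poses are not given: they have to be found in the camera images.
- stick: Light wooden push stick: bar 22 mm wide (x), 26 mm high (z), lying level in its rest. Flat, slippery white plastic pushing face 36 x 28 mm at its +y end. Origin on the bar's centre line, the place to grip it; the face is 125 mm from it along +y, the wider head begins at +112 mm, the bar's other end is 105 mm along -y. 130 g, balanced about 15 mm ahead of the origin.
- rest: Dark wooden rest, fixed: board 60 x 170 x 12 mm, origin under its centre, long side along y. Sills at y = -60 and +60 mm (14 mm long, tops 45 mm up), each with two dowel pegs rising to 70 mm, 27 mm apart at the sill, 33 mm at the top. The stick lies in both forks, face towards the rest's +y, its origin over the rest's origin, 58 mm up.
- roller: White glazed porcelain roller with blue lines: cylinder 40 mm in diameter, 90 mm long, about 220 g (varies by a third). Origin at its centre, x along its axis. It starts across the level rails, perhaps a few degrees askew, free to roll. It chips if the stick presses it with more than 15 N or if it runs faster than 0.25 m/s.
- track: Gauging track, fixed: grey base 130 x 400 x 12 mm, origin under its centre; the roller is rolled towards its +y. Steel rails 8 mm wide at x = -38 and +38 mm; green side guides (inner faces x = -47, +47 mm) stand 8 mm above the rails. Rails level, tops 50 mm up, from y = -175 to -10 mm; lips 60 mm up at the -y end. Between the rails it is open down to the base.
- ramp_foot (a point): Point midway between the rails, at rail-top height (50 mm up), at the track's y = -10 mm: from here to y = +173 mm the rails climb at 8 degrees. The roller's axis is 70 mm up on the level and 88.5 mm up at y = 120 mm.
- ramp_top (a point): Point midway between the rails at rail-top height at the track's y = 120 mm. The aluminium gauge head, with a dial indicator on its +x side, is clamped near here where it was last set: the home of the roller's axis (held by the latch) lies at y = 105 to 135 mm, not measured, to be found by feel. The head's posts, 52 to 61 mm either side, 125 mm high, stand 80 mm before home.
- latch (a joint): Orange plastic spring latch on the posts: two tongues 29 to 39 mm either side of the middle (the stick passes between), hinged 115 mm up, joined above by a bail, its underside 128 mm up. Angle in rad: 0 shut. The roller passing under (1 to 3 N) lifts it to about 0.35; it snaps back to 0 behind the roller once that is 2 to 3 mm past home, and a roller pushing back cannot lift it.
- buffer (a joint): Black-faced spring buffer, 50 mm wide, facing the roller at the top. Travel in m: 0 free, grows as pressed, 0.008 rigid end. It resists with 2 N plus 1 N per mm; the latch drops at about 4 mm (6 to 7 N of push). With the roller held by the latch it stays pressed in 1 to 1.5 mm.
- done_a: Finished white roller, 40 mm in diameter, standing 90 mm tall on the bench beyond the track; leave alone. Origin at its underside.
- done_b: Second finished white roller standing beside it; leave alone. Origin at its underside.
- mould: White plaster mould, round, 66 mm in diameter, 70 mm tall, standing on a white felt between robot and track; leave alone. Origin at its underside.
- jar: Closed blue glaze jar, 70 mm in diameter, 100 mm tall; leave alone. Origin at its underside.
- brush: Brush lying on the bench to the right; leave alone.
- rib: Flat wooden potter's rib, 90 x 50 x 6 mm, lying on the bench to the left; leave alone.
Things that resemble listed ones, but are neither listed nor needed, are in the scene too. Leave any purple look-alike of the stick alone. Leave any yellow look-alike of the roller alone.

How it is judged:
On the way, in this order (a step that is already met when the one before it is completed fails the run):
1. the push stick is lifted out of its rest (z of stick in the frame of rest above 0.085 m), for 0.1 s.
2. the stick is rolling the roller up the ramp (y of roller in the frame of track above 0.02 m and contact force between stick and roller above 0.05 N), for 0.05 s.
3. the roller has lifted the latch and it has dropped behind it, the buffer pressed in (y of roller in the frame of track above 0.095 m and value of joint latch below 0.06 rad and value of joint buffer above 0.0006 m), for 0.2 s.
At the end, for the whole second after the job is handed in: The roller lies square across the ramp (within 4 degrees), at rest, held between the pressed-in buffer (more than 0.6 mm) and the shut latch (under 0.06 rad), and the stick lies at rest in both forks of its rest, its origin within 30 mm of the rest's centre and 5 mm of its lying height (all of step 3 and angle between the x axis of roller and the x axis of track, either way round below 0.07 rad and linear speed of each of roller, stick below 0.01 m/s and horizontal distance between stick and rest below 0.03 m and z of stick in the frame of rest between 0.053 and 0.063 m and angle between the y axis of stick and the y axis of rest, either way round below 0.1 rad); the robot touches nothing.
It fails at once if the stick presses the roller with more than 15 N (contact force between stick and roller above 15 N).
It fails at once if the roller runs faster than 0.25 m/s (linear speed of roller above 0.25 m/s).
It fails at once if the gripper or arm touches the roller (contact force between any of the fingers, the arm and roller above 0.3 N).
It fails at once if another thing on the bench is pushed about (distance of any of done_a, done_b, mould, jar, rib from where it was at the start of the episode above 0.02 m or distance of brush from where it was at the start of the episode above 0.03 m).
It also fails if it takes over 61 s, if anything falls off the work surface, if the arm or the gripper's body presses on something with over 40 N, if the wrist force passes 120 N, or if a joint passes its speed limit or range.

## Working session

There is one attempt and no reset: what is moved stays moved. The work goes in short steps, Python scripts to look and compute and a shell command to move; the robot and the scene stay as the last step left them, time stands still between calls to the robot, and variables do not carry over. Pictures are saved under pics/ and viewed, and the job is handed in when it is done.

```bash
ls; mkdir -p pics; python3 - <<'E'
from workcell import bot
import cv2
s=bot.read_state(); print({k:(v if not hasattr(v,'round') else v) for k,v in s.items()})
for n in ["scene","top","wrist"]:
    c=bot.read_camera(n); cv2.imwrite(f"pics/{n}0.png",c["pixels"][:,:,::-1]); print(n,c["fx"],c["cx"],c["cy"],c["R"],c["t"])
E
```

```text
pics
{'time': 0.0, 'q': array([-1.21687369e+00,  2.64725769e-01,  1.60538160e+00,  2.21635612e-05,
        1.27370610e+00, -3.68860781e-02]), 'joint_vel': array([-0.000709  ,  0.00024332, -0.00088865,  0.00084319, -0.00069565,
       -0.00085351]), 'joint_torque': array([-1.53499506e-03, -5.15111697e+01, -3.67316651e+01, -1.69956211e-04,
        1.26750590e-02, -3.40787903e-05]), 'tool_pos': array([ 0.25690925, -0.62346152,  0.25497632]), 'tcp_rot': array([-0.39762253,  2.00948249, -2.00498845]), 'wrist_force': array([ 0.72960659,  0.32590767, -0.11489188]), 'torque': array([-0.04759802, -0.02369256,  0.02612149]), 'width': 0.9989656294997207}
scene 394.8276230984261 273.9949612374397 210.71715737988396 [[-0.58540901  0.81067699 -0.00995512]
 [ 0.43442377  0.30329289 -0.84810932]
 [-0.68452339 -0.50081557 -0.52972775]] [ 0.37835679 -0.08751972  1.57208486]
top 428.5547228129367 270.90907142279144 210.96490536747598 [[-0.0022803  -0.99997866  0.00612151]
 [-0.99663716  0.00177118 -0.08192217]
 [ 0.08190958 -0.00628773 -0.99661993]] [-0.10822829  0.51302573  1.53915239]
wrist 352.71210594924537 276.6742704617079 210.38806654156824 [[ 0.38013413 -0.92492962 -0.00179983]
 [-0.88227758 -0.36318743  0.29946812]
 [-0.27764061 -0.11225011 -0.95410461]] [-0.6733467  -0.03876199  0.37937007]
```

View pics/top0.png

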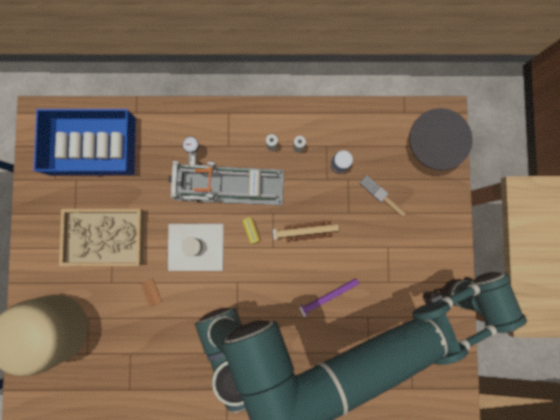

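View pics/scene0.png

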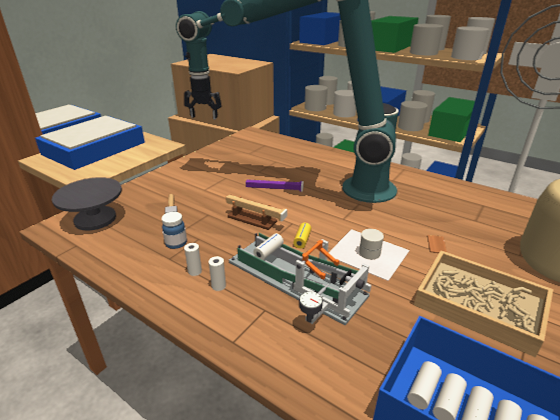

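View pics/wrist0.png

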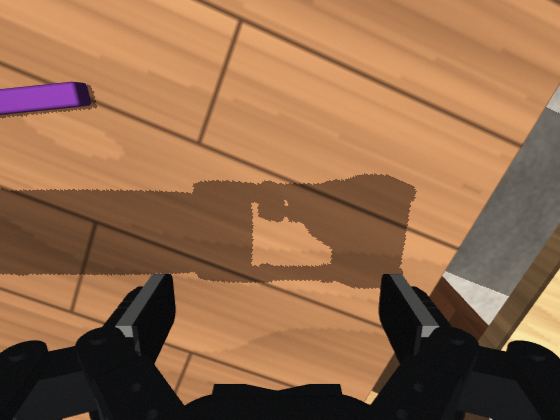

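Candidates: for the stick, the wooden bar in the fork rest at top (306,231), or the purple one at (330,296). For the roller, the white one on the rails at (255,183), the yellow one at (251,230), or the finished ones at (272,141) and (300,142). I choose the wooden bar and the white roller on the rails, and will check both in a crop.

```bash
python3 - <<'E'
import cv2
a=cv2.imread("pics/top0.png")
c=a[155:215,160:295]; cv2.imwrite("pics/c1.png",cv2.resize(c,None,fx=5.9,fy=5.9,interpolation=cv2.INTER_CUBIC))
c=a[205:265,235:355]; cv2.imwrite("pics/c2.png",cv2.resize(c,None,fx=6,fy=6,interpolation=cv2.INTER_CUBIC))
a=cv2.imread("pics/scene0.png")
c=a[180:320,215:385]; cv2.imwrite("pics/c3.png",cv2.resize(c,None,fx=4,fy=4,interpolation=cv2.INTER_CUBIC))
E
```

```text
(no output)
```

View pics/c1.png

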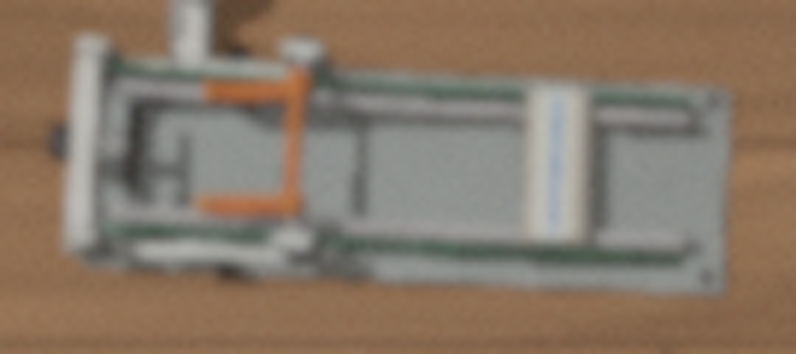

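View pics/c2.png

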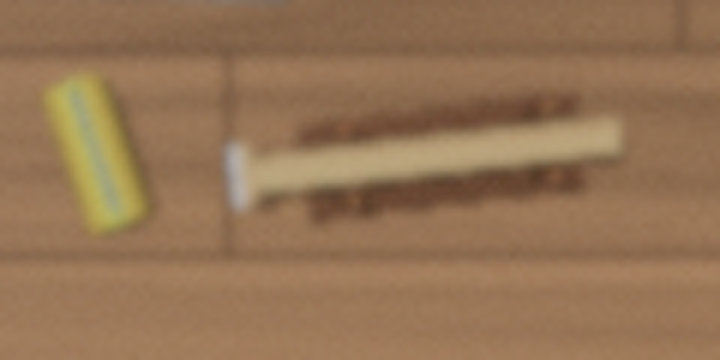

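View pics/c3.png

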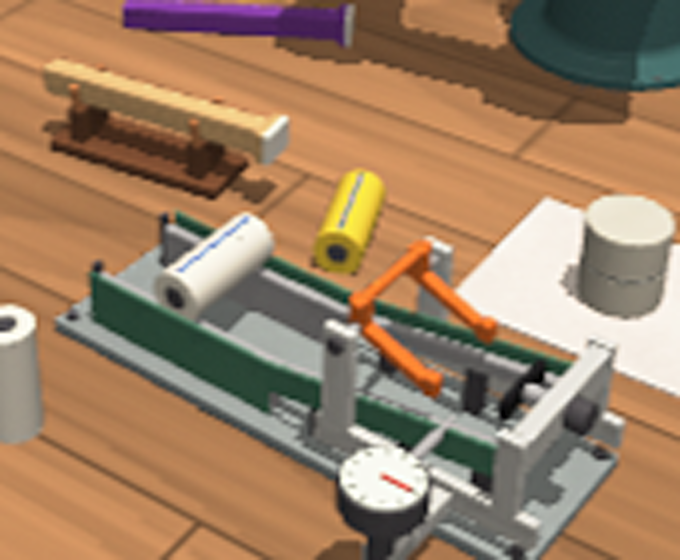

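The crops confirm the choice: the light wooden bar with the white face in the dark rest, and the white roller with a blue line on the rails. The gauge head is at the track's +y end (image left). Next I fit poses.

```bash
cat > h.py <<'E'
import numpy as np
from workcell import bot
from scipy.optimize import least_squares
def proj(c,X):
    p=np.atleast_2d(X)@np.array(c["R"]).T+np.array(c["t"])
    return np.c_[c["fx"]*p[:,0]/p[:,2]+c["cx"],c["fy"]*p[:,1]/p[:,2]+c["cy"]]
def ray(c,uv,z):
    R=np.array(c["R"]);o=-R.T@np.array(c["t"]);d=R.T@np.array([(uv[0]-c["cx"])/c["fx"],(uv[1]-c["cy"])/c["fy"],1])
    return o+d*(z-o[2])/d[2]
def uncrop(U,off,s): return ((np.array(U,float)+.5)/s-.5)+np.array(off)
def T(p,L):
    L=np.atleast_2d(L);c,s=np.cos(p[2]),np.sin(p[2])
    return np.c_[p[0]+c*L[:,0]-s*L[:,1],p[1]+s*L[:,0]+c*L[:,1],L[:,2]]
def fit(obs,p0):
    f=lambda p: np.concatenate([(proj(c,T(p,L))-uv).ravel() for c,L,uv in obs])
    r=least_squares(f,p0,loss='soft_l1'); return r.x,f(r.x).reshape(-1,2)
E
python3 - <<'E'
from h import *
t=bot.read_camera("top");s=bot.read_camera("scene")
c1=lambda U:uncrop(U,(160,155),5.9); c2=lambda U:uncrop(U,(235,205),6); c3=lambda U:uncrop(U,(215,180),4)
obs=[(t,[.065,-.2,.012],c1((731,90))),(t,[-.065,-.2,.012],c1((723,293))),
(s,[.065,-.2,.012],c3((57,325))),(s,[.065,.2,.012],c3((518,555))),(s,[-.065,.2,.012],c3((617,457)))]
p,r=fit(obs,[.5,.0,0]);print("track",p,np.degrees(p[2]));print(r)
a=ray(t,c2((618,136)),.071);b=ray(t,c2((233,177)),.071);print("stick ends",a,b,np.linalg.norm(a-b))
d=(b-a)/np.linalg.norm(b-a);print("origin",a+d*.105,b-d*.125,"yaw",np.degrees(np.arctan2(-d[0],d[1])))
# roller ends top
e=ray(t,c1((560,85)),.085);f=ray(t,c1((553,240)),.085);print("roller",(e+f)/2,np.linalg.norm(e-f),np.degrees(np.arctan2((e-f)[1],(e-f)[0])))
for n,uv,z in [("mould",(192,247),.07),("jar",(343,160),.1),("yellow",(251,230),.02),("doneA",(272,141),.09),("purple",(302,311),.02)]: print(n,ray(t,uv,z))
E
```

```text
track [ 0.61189397  0.04700664 -0.04965048] -2.8447631826508406
[[-0.03952895 -0.2671823 ]
 [-0.27650095  0.32288847]
 [-0.97161247 -2.03748966]
 [ 0.28205209  3.65335543]
 [ 0.11869412 -1.14027442]]
stick ends [ 0.45083294 -0.3433616   0.071     ] [ 0.42729743 -0.11757164  0.071     ] 0.22701327037052355
origin [ 0.43994711 -0.23892741  0.071     ] [ 0.44025675 -0.24189805  0.071     ] yaw 5.9508077170380425
roller [ 0.60939146 -0.04940847  0.085     ] 0.09314825751817221 -2.5070275952637817
mould [0.38277342 0.16746617 0.07      ]
jar [ 0.6846232  -0.36114946  0.1       ]
yellow [ 0.44371046 -0.03684191  0.02      ]
doneA [ 0.75483586 -0.11324996  0.09      ]
purple [ 0.15363209 -0.21969091  0.02      ]
```

```bash
python3 -m jog '[[18,38,0,8,85],[41,86,0,17,85],[65,135,-2,26,85],[88,184,-4,35,85],[111,233,-6,44,85],[135,282,-8,53,85],[158,331,-10,62,85],[172,360,-12,70,85],[178,373,-13,73.5,85],[178,373,-13,73.5,85]]' 25; python3 - <<'E'
from h import *
import cv2
from scipy.spatial.transform import Rotation as Ro
s=bot.read_state();print(s["tool_pos"],Ro.from_rotvec(s["tcp_rot"]).as_matrix().round(4),s["q"],s["wrist_force"])
c=bot.read_camera("wrist");print(-np.array(c["R"]).T@c["t"],np.array(c["R"]).round(3));cv2.imwrite("pics/w1.png",c["pixels"][:,:,::-1])
E
```

```text
time: 1.5
tool_pos: [0.4352, -0.2509, 0.2433]
tcp_rot: [-1.257, 1.133, -1.133]
wrist_force: [0.5, -1.2, 0.1]
width: 1.001
[ 0.43522928 -0.25090212  0.24325547] [[ 1.029e-01 -2.000e-04  9.947e-01]
 [-9.947e-01 -4.000e-04  1.029e-01]
 [ 4.000e-04 -1.000e+00 -3.000e-04]] [-5.72226312e-01 -5.67982404e-02  1.98052253e+00 -5.08364256e-04
  1.21784419e+00 -6.75140291e-01] [ 0.54094041 -1.21278856  0.12651251]
[ 0.42667096 -0.17437672  0.36049891] [[ 0.995  0.102 -0.   ]
 [ 0.097 -0.949  0.3  ]
 [ 0.03  -0.299 -0.954]]
```

View pics/w1.png

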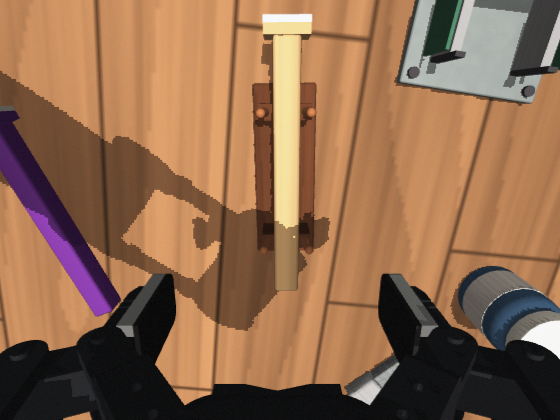

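```bash
python3 - <<'E'
from h import *
c=bot.read_camera("wrist")
P=lambda uv,z:(ray(c,uv,z)*1000).round(1)
fl,fr=P((263,15),.072),P((312,15),.072); print("face",fl,fr)
bl,br=P((275,290),.071),P((297.5,290),.071); print("end",bl,br)
print("pegs",P((262,113),.07),P((311,113),.07),P((264,250),.07),P((310,250),.07))
f=(fl+fr)/2;b=(bl+br)/2;L=np.linalg.norm(f-b);print("L",L,"orig",b+(f-b)*105/230,"yaw",np.degrees(np.arctan2(-(f-b)[0],(f-b)[1])))
print("trackcorner",P((401,82),.012),P((531,103),.012),np.degrees(np.arctan2(-.00,1)))
a,b=P((401,82),.012),P((531,103),.012);d=b-a;print(np.linalg.norm(d),np.degrees(np.arctan2(d[1],d[0])),(a+b)/2)
E
```

```text
face [ 410.6 -117.6   72. ] [ 446.3 -114.    72. ]
end [ 441.9 -342.9   71. ] [ 462.7 -340.8   71. ]
pegs [ 415.9 -186.6   70. ] [ 454.7 -182.6   70. ] [ 428.2 -304.2   70. ] [ 469.1 -300.1   70. ]
L 227.3068960678492 orig [ 441.41195652 -238.65326087   71.45652174] yaw 6.022859380477331
trackcorner [ 539.9 -148.2   12. ] [ 666.  -154.2   12. ] -0.0
126.24266315315123 -2.7241522289959015 [ 602.95 -151.2    12.  ]
```

```bash
python3 -m jog '[[3,6,-25,0,70],[6,12,-60,0,60],[6,12,-95,0,50],[6,12,-125,0,45],[6,12,-150,0,45],[6,12,-168,0,45],[6,12,-175,0,45],[6,12,-175,0,45],[6,12,-175,0,15],[6,12,-175,0,15]]' 40
python3 - <<'E'
from h import *
import cv2
c=bot.read_camera("scene");cv2.imwrite("pics/s2.png",cv2.resize(c["pixels"][150:290,180:350,::-1],None,fx=4,fy=4))
E
```

```text
time: 2.85
tool_pos: [0.4421, -0.2397, 0.0695]
tcp_rot: [-1.256, 1.131, -1.135]
wrist_force: [-0.9, -0.7, 2.1]
width: 0.255
```

View pics/s2.png

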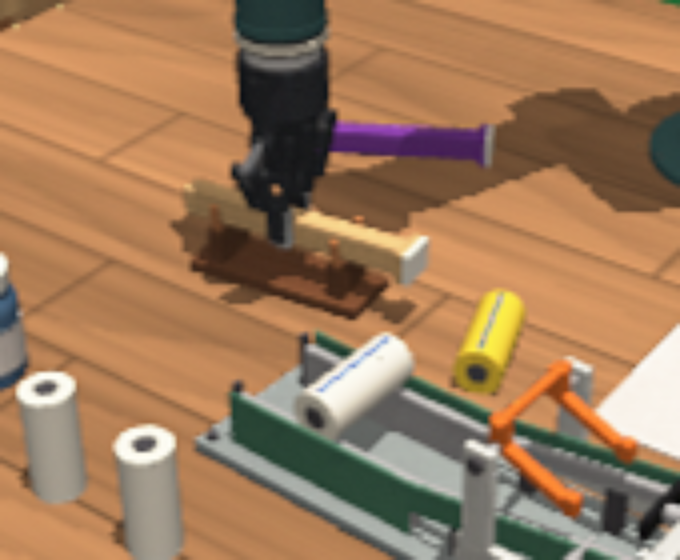

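```bash
python3 -m jog '[[0,0,0,0,15],[0,0,5,0,15],[0,0,20,0,15],[0,0,45,0,15],[0,0,65,0,15],[10,1,70,-1,15],[40,3,70,-3,15],[75,6,70,-5,15],[105,8,70,-7,15],[120,10,70,-8,15]]' 60
python3 -m jog '[[20,1,0,-0.8,15],[32,1,0,-0.8,15],[38,2,0,-0.8,15],[38,2,0,-0.8,15],[38,2,0,-0.8,15],[38,2,0,-0.8,15],[38,2,0,-0.8,15],[38,2,0,-0.8,15],[38,2,0,-0.8,15],[38,2,0,-0.8,15]]'
python3 - <<'E'
from h import *
import cv2
from scipy.spatial.transform import Rotation as Ro
s=bot.read_state();print(s["tool_pos"],s["wrist_force"],Ro.from_rotvec(s["tcp_rot"]).as_matrix()[:,2])
c=bot.read_camera("wrist");cv2.imwrite("pics/w3.png",c["pixels"][:,:,::-1])
c=bot.read_camera("scene");cv2.imwrite("pics/s3.png",cv2.resize(c["pixels"][150:310,200:380,::-1],None,fx=3.5,fy=3.5))
E
```

```text
time: 4.15
tool_pos: [0.5626, -0.2286, 0.1377]
tcp_rot: [-1.192, 1.237, -1.236]
wrist_force: [0.7, 0.3, -0.9]
width: 0.247
time: 5.4
tool_pos: [0.5991, -0.2271, 0.1383]
tcp_rot: [-1.185, 1.247, -1.246]
wrist_force: [-0.1, 0.2, -0.5]
width: 0.24
[ 0.59911012 -0.2271074   0.13827828] [-0.1344481   0.2457823  -0.52929217] [ 9.98712092e-01 -5.07361412e-02 -1.64397923e-05]
```

View pics/w3.png

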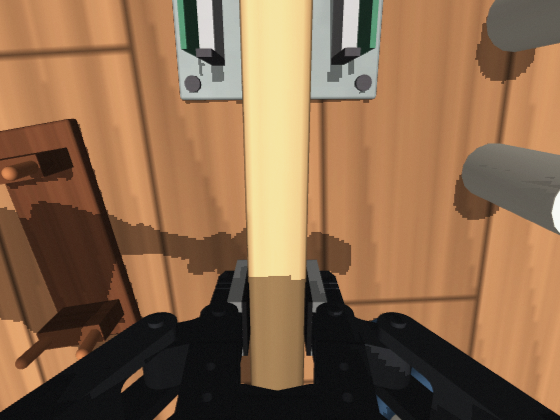

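View pics/s3.png

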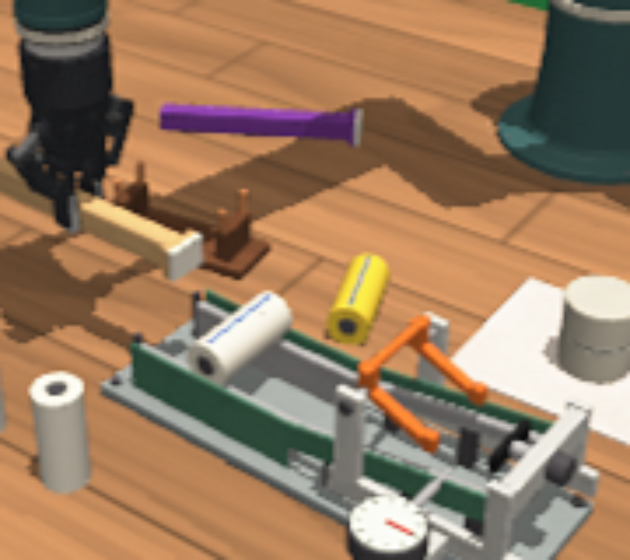

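```bash
python3 - <<'E'
from h import *
c=bot.read_camera("wrist")
P=lambda uv,z:(ray(c,uv,z)*1000).round(1)
a,b=P((180,98),.012),P((378,99),.012);print(a,b,np.linalg.norm(a-b),(a+b)/2,np.degrees(np.arctan2(*(b-a)[1::-1])))
print("stick",P((244.5,100),.141),P((309.5,100),.141),P((246.5,260),.141),P((306,260),.141), P((242,0),.141),P((311.5,0),.141))
a,b=P((204,50),.06),P((352,50),.06);print(a,b,(a+b)/2)
# predicted head centre & track line from p
for p in ([.6124,.048,-.0489],):
    print(T(p,[[0,-.2,0],[0,-.275,0],[.065,-.2,.012]]))
    for nm in ("scene","top"):
        C=bot.read_camera(nm);print(nm,proj(C,T(p,[[.065,-.2,.012],[-.065,-.2,.012],[.065,.2,.012],[-.065,.2,.012]])))
E
```

```text
[ 538.9 -146.1   12. ] [ 669.  -153.4   12. ] 130.30464304851154 [ 603.95 -149.75   12.  ] -3.211537797597519
stick [ 592.4 -149.9  141. ] [ 612.5 -151.   141. ] [ 588.8 -204.2  141. ] [ 609.9 -205.3  141. ] [ 593.8 -122.6  141. ] [ 613.7 -123.6  141. ]
[ 566.7 -124.4   60. ] [ 641.8 -128.3   60. ] [ 604.25 -126.35   60.  ]
[[ 0.6026239  -0.15176093  0.        ]
 [ 0.59895786 -0.22667127  0.        ]
 [ 0.6675462  -0.15493816  0.012     ]]
scene [[228.01663778 259.07642773]
 [256.30587917 238.90878717]
 [344.72294699 322.30894794]
 [369.26883417 292.95542994]]
top [[283.16260463 169.39588864]
 [281.59440406 204.39174837]
 [174.92726515 164.28467502]
 [172.62278181 199.26608882]]
```

```bash
python3 - <<'E'
from h import *
import cv2
p=[.5991,-.2271,-.0515]
zs=.1275
out=[]
c=bot.read_camera("scene");im=c["pixels"][:,:,::-1].copy()
im=cv2.resize(im[190:250,190:280],None,fx=8,fy=8,interpolation=cv2.INTER_CUBIC)
L=[[x,y,zs+z] for y in (.125,) for x,z in ((-.018,-.014),(.018,-.014),(.018,.014),(-.018,.014))]
L2=[[.011,.112,zs+.013],[.011,.03,zs+.013],[-.011,.03,zs+.013],[-.011,.112,zs+.013]]
for l in (L,L2):
    q=(proj(c,T(p,l))-[190,190]+.5)*8
    cv2.polylines(im,[q.round().astype(int)],True,(0,0,255),1)
cv2.imwrite("pics/s4.png",im)
E
```

```text
(no output)
```

View pics/s4.png

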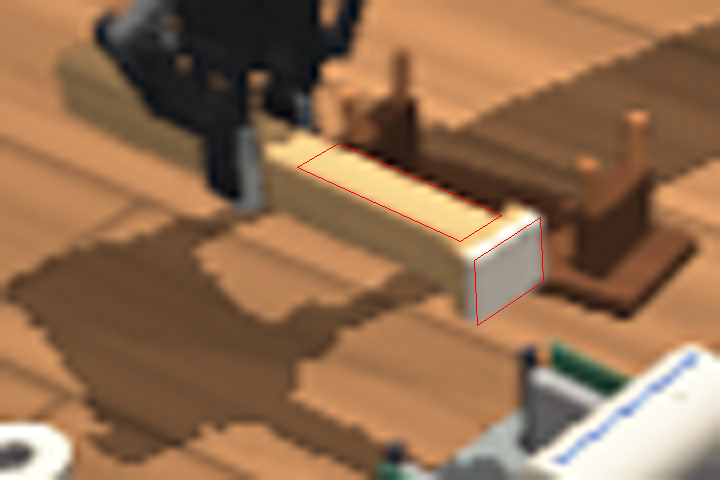

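The model outline matches the held stick: level, and the face is where I expected. Now I lower it behind the roller.

```bash
python3 -m jog '[[1,0,-8,0,15],[1.5,0,-22,0,15],[1.5,0,-38,0,15],[1.5,0,-50,0,15],[1.5,0,-56,0,15],[1.5,0,-57,0,15],[1.7,4,-57,0,15],[2,10,-57,0,15],[2.3,15,-57,0,15],[2.5,18,-57,0,15]]'
python3 - <<'E'
from h import *
import cv2
s=bot.read_state();print(s["tool_pos"],s["wrist_force"])
c=bot.read_camera("wrist");cv2.imwrite("pics/w5.png",c["pixels"][:,:,::-1])
c=bot.read_camera("top");cv2.imwrite("pics/t5.png",cv2.resize(c["pixels"][150:260,160:330,::-1],None,fx=4.5,fy=4.5,interpolation=cv2.INTER_CUBIC))
c=bot.read_camera("scene");cv2.imwrite("pics/s5.png",cv2.resize(c["pixels"][180:320,200:380,::-1],None,fx=4,fy=4,interpolation=cv2.INTER_CUBIC))
E
```

```text
time: 6.95
tool_pos: [0.6018, -0.2086, 0.0816]
tcp_rot: [-1.185, 1.246, -1.246]
wrist_force: [0.7, -0.7, -1.4]
width: 0.247
[ 0.60182224 -0.20858478  0.08160283] [ 0.66139867 -0.66480882 -1.42282707]
```

View pics/t5.png

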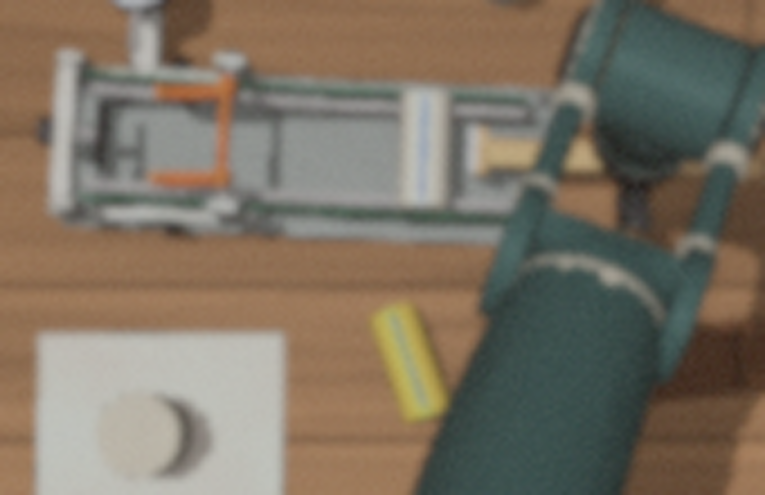

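View pics/s5.png

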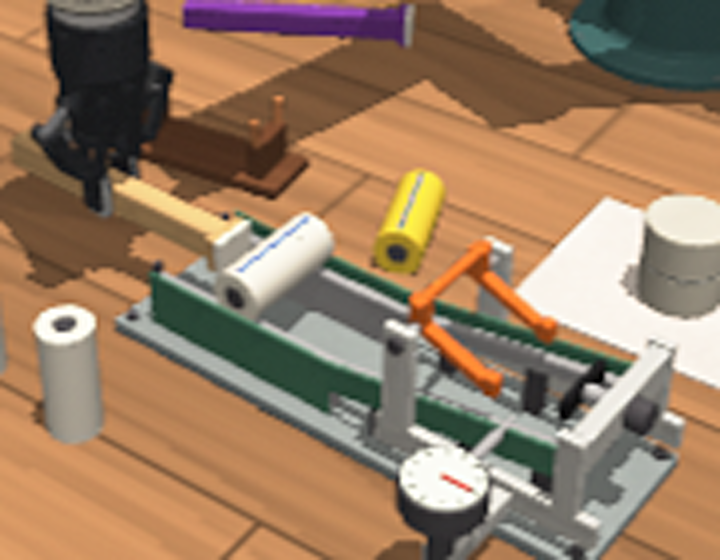

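```bash
python3 -m jog '[[0.2,3,0,0,15],[0.3,6,0,0,15],[0.5,9,0,0,15],[0.6,11,0,0,15],[0.7,13,0,0,15],[0.8,15,0,0,15],[0.9,18,0,0,15],[1.1,21,0,0,15],[1.3,25,0,0,15],[1.5,29,0,0,15]]'
python3 - <<'E'
from h import *
import cv2
s=bot.read_state();print(s["tool_pos"],s["wrist_force"])
c=bot.read_camera("wrist");cv2.imwrite("pics/w6.png",c["pixels"][:,:,::-1])
c=bot.read_camera("top");cv2.imwrite("pics/t6.png",cv2.resize(c["pixels"][150:260,160:330,::-1],None,fx=4.5,fy=4.5,interpolation=cv2.INTER_CUBIC))
E
```

```text
time: 8.35
tool_pos: [0.6031, -0.1798, 0.0813]
tcp_rot: [-1.185, 1.247, -1.246]
wrist_force: [0.1, -0.5, -1.7]
width: 0.248
[ 0.60312561 -0.17977497  0.0812689 ] [ 0.08200398 -0.51679442 -1.69993622]
```

View pics/t6.png

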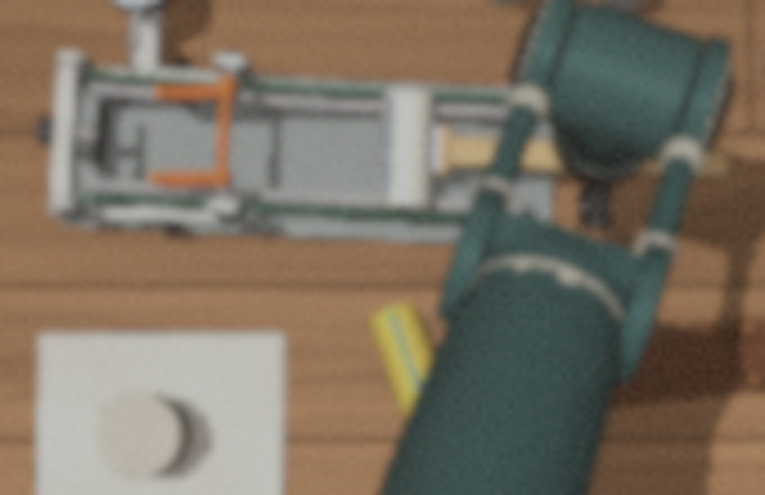

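View pics/w6.png

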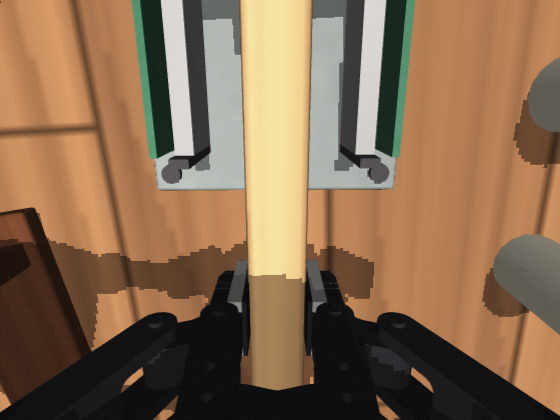

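```bash
python3 -m jog '[[0.2,4,0,0,15],[0.4,9,0,0,15],[0.7,14,0,0,15],[1,19,0,0,15],[1.2,24,0,0,15],[1.5,29,0,0,15],[1.8,34,0,0,15],[2,39,0,0,15],[2.3,44,0,0,15],[2.5,49,0,0,15]]'
python3 -m jog '[[0.2,5,0,0,15],[0.5,10,0,0,15],[0.8,15,0,0,15],[1,20,0,0,15],[1.3,25,0,0,15],[1.5,30,0.7,0,15],[1.8,35,1.4,0,15],[2,40,2,0,15],[2.3,45,2.8,0,15],[2.5,50,3.5,0,15]]'
python3 - <<'E'
from h import *
import cv2
s=bot.read_state();print(s["tool_pos"],s["wrist_force"])
c=bot.read_camera("wrist");cv2.imwrite("pics/w7.png",c["pixels"][:,:,::-1])
c=bot.read_camera("scene");cv2.imwrite("pics/s7.png",cv2.resize(c["pixels"][180:320,200:380,::-1],None,fx=4,fy=4,interpolation=cv2.INTER_CUBIC))
c=bot.read_camera("top");cv2.imwrite("pics/t7.png",cv2.resize(c["pixels"][150:260,160:330,::-1],None,fx=4.5,fy=4.5,interpolation=cv2.INTER_CUBIC))
E
```

```text
time: 9.7
tool_pos: [0.6056, -0.1308, 0.0813]
tcp_rot: [-1.185, 1.247, -1.247]
wrist_force: [0.1, -0.7, -1.8]
width: 0.245
time: 10.95
tool_pos: [0.6082, -0.0808, 0.0849]
tcp_rot: [-1.185, 1.246, -1.247]
wrist_force: [0.5, -1.6, -1.5]
width: 0.241
[ 0.60816502 -0.08078131  0.08487244] [ 0.49990005 -1.5831556  -1.49432996]
```

View pics/t7.png

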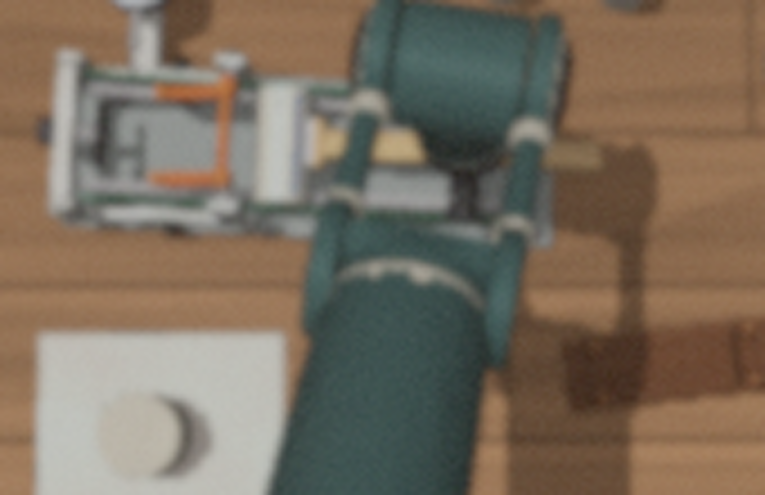

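View pics/w7.png

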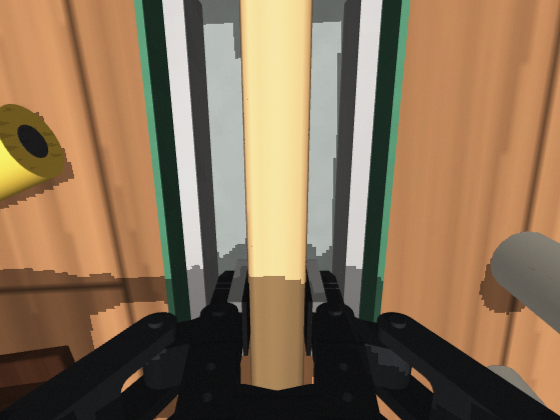

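View pics/s7.png

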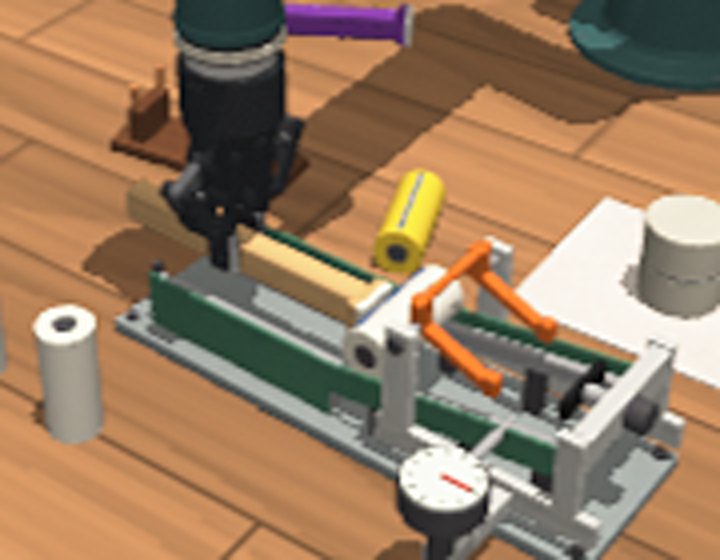

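```bash
python3 -m jog '[[0.2,5,0.7,0,15],[0.5,10,1.4,0,15],[0.8,15,2.1,0,15],[1,20,2.8,0,15],[1.3,25,3.5,0,15],[1.5,30,4.2,0,15],[1.8,35,4.9,0,15],[2,40,5.6,0,15],[2.3,45,6.3,0,15],[2.6,50,7,0,15]]'
python3 -m jog '[[0.2,4,0.6,0,15],[0.4,8,1.1,0,15],[0.6,12,1.7,0,15],[0.8,15,2.1,0,15],[0.9,18,2.5,0,15],[1,20,2.8,0,15],[1.1,22,3.1,0,15],[1.2,24,3.4,0,15],[1.3,25,3.5,0,15],[1.3,26,3.6,0,15]]'
python3 - <<'E'
from h import *
import cv2
s=bot.read_state();print(s["tool_pos"],s["wrist_force"])
c=bot.read_camera("scene");cv2.imwrite("pics/s8.png",cv2.resize(c["pixels"][200:320,270:390,::-1],None,fx=5,fy=5,interpolation=cv2.INTER_CUBIC))
E
```

```text
time: 12.35
tool_pos: [0.6107, -0.0308, 0.0918]
tcp_rot: [-1.185, 1.247, -1.246]
wrist_force: [0.3, -0.5, -0.9]
width: 0.248
time: 13.6
tool_pos: [0.612, -0.005, 0.0954]
tcp_rot: [-1.185, 1.247, -1.246]
wrist_force: [-0.1, -3.3, -0.8]
width: 0.245
[ 0.61202952 -0.00500054  0.09540037] [-0.08340442 -3.26876174 -0.80163058]
```

View pics/s8.png

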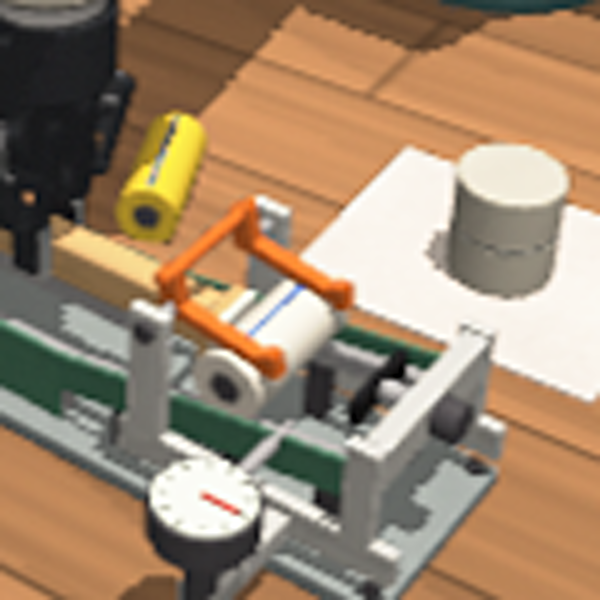

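```bash
python3 -m jog '[[0.1,1.5,0.2,0,15],[0.2,3,0.4,0,15],[0.2,4.5,0.6,0,15],[0.3,6,0.8,0,15],[0.4,7.5,1.1,0,15],[0.5,9,1.3,0,15],[0.5,10,1.4,0,15],[0.6,11,1.5,0,15],[0.6,12,1.7,0,15],[0.7,13,1.8,0,15]]'
python3 - <<'E'
from h import *
import cv2
s=bot.read_state();print(s["tool_pos"],s["wrist_force"])
c=bot.read_camera("scene");cv2.imwrite("pics/s9.png",cv2.resize(c["pixels"][200:320,270:390,::-1],None,fx=5,fy=5,interpolation=cv2.INTER_CUBIC))
E
```

```text
time: 14.9
tool_pos: [0.6127, 0.008, 0.0972]
tcp_rot: [-1.185, 1.247, -1.246]
wrist_force: [-0.3, -3.7, -0.9]
width: 0.245
[0.61271164 0.00797432 0.09719923] [-0.34654388 -3.69731736 -0.90558727]
```

View pics/s9.png

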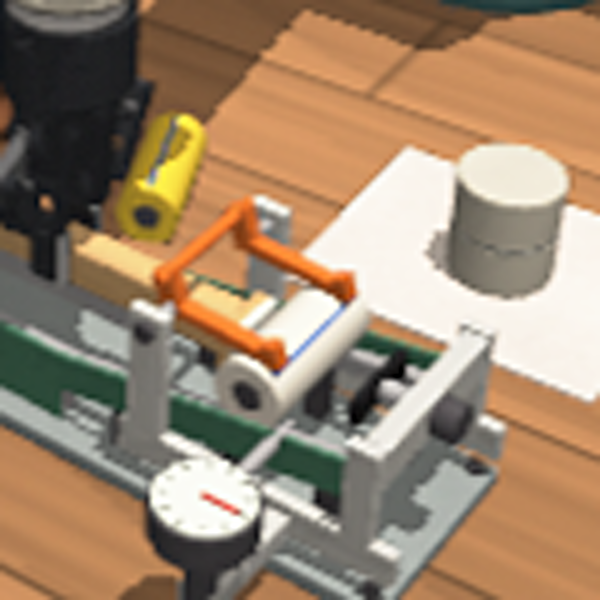

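```bash
python3 -m jog '[[0.1,1,0.1,0,15],[0.1,2,0.3,0,15],[0.2,3,0.4,0,15],[0.2,4,0.6,0,15],[0.3,5,0.7,0,15],[0.3,6,0.8,0,15],[0.4,7,1,0,15],[0.4,8,1.1,0,15],[0.5,9,1.3,0,15],[0.5,10,1.4,0,15]]'
python3 - <<'E'
from h import *
import cv2
s=bot.read_state();print(s["tool_pos"],s["wrist_force"])
c=bot.read_camera("scene");cv2.imwrite("pics/s10.png",cv2.resize(c["pixels"][200:320,270:390,::-1],None,fx=5,fy=5,interpolation=cv2.INTER_CUBIC))
c=bot.read_camera("top");cv2.imwrite("pics/t10.png",cv2.resize(c["pixels"][140:220,160:270,::-1],None,fx=6,fy=6,interpolation=cv2.INTER_CUBIC))
E
```

```text
time: 16.2
tool_pos: [0.6133, 0.0181, 0.0986]
tcp_rot: [-1.185, 1.246, -1.246]
wrist_force: [0.0, -1.4, -0.7]
width: 0.244
[0.61325281 0.0180568  0.09861194] [ 0.03425919 -1.35333999 -0.69314602]
```

View pics/s10.png

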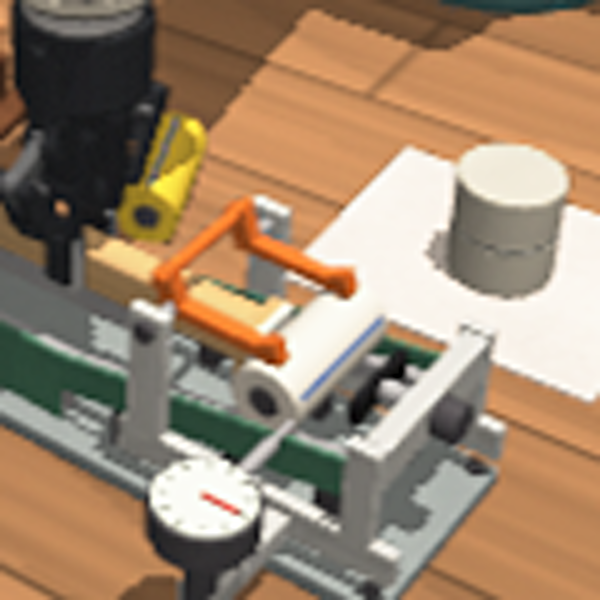

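View pics/t10.png

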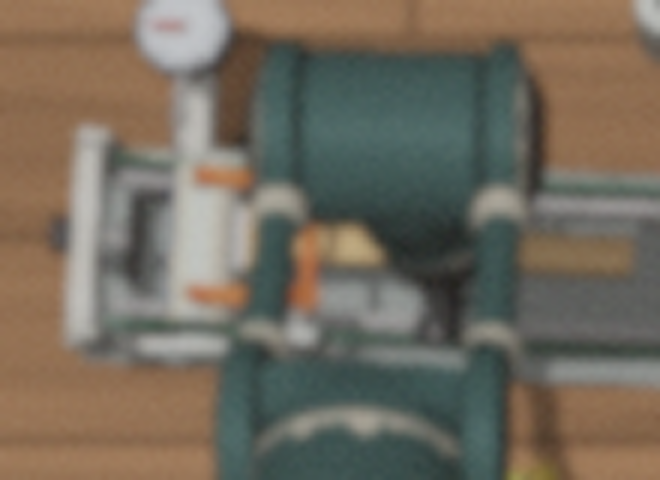

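```bash
python3 -m jog '[[0.1,1,0.1,0,15],[0.1,2,0.3,0,15],[0.2,3,0.4,0,15],[0.2,4,0.6,0,15],[0.2,4.5,0.6,0,15],[0.3,5,0.7,0,15],[0.3,5.5,0.8,0,15],[0.3,6,0.8,0,15],[0.3,6.5,0.9,0,15],[0.4,7,1,0,15]]'
python3 - <<'E'
from h import *
import cv2
s=bot.read_state();print(s["tool_pos"],s["wrist_force"])
c=bot.read_camera("scene");cv2.imwrite("pics/s11.png",cv2.resize(c["pixels"][240:300,300:380,::-1],None,fx=9,fy=9,interpolation=cv2.INTER_CUBIC))
E
```

```text
time: 17.55
tool_pos: [0.6136, 0.0249, 0.0996]
tcp_rot: [-1.185, 1.247, -1.246]
wrist_force: [-0.5, -1.3, -1.5]
width: 0.245
[0.61361132 0.02493594 0.09958604] [-0.49617527 -1.33123342 -1.52715702]
```

View pics/s11.png

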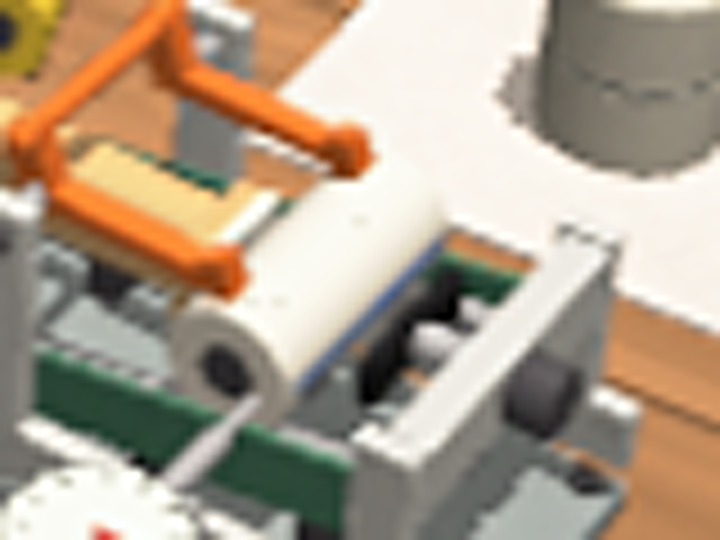

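```bash
python3 -m jog '[[0.0,0.6,0.1,0,15],[0.1,1.2,0.2,0,15],[0.1,1.8,0.3,0,15],[0.1,2.4,0.3,0,15],[0.2,3,0.4,0,15],[0.2,3.6,0.5,0,15],[0.2,4.2,0.6,0,15],[0.2,4.8,0.7,0,15],[0.3,5.4,0.8,0,15],[0.3,6,0.8,0,15]]'
python3 - <<'E'
from h import *
import cv2
s=bot.read_state();print(s["tool_pos"],s["wrist_force"])
c=bot.read_camera("scene");cv2.imwrite("pics/s12.png",cv2.resize(c["pixels"][240:300,300:380,::-1],None,fx=9,fy=9,interpolation=cv2.INTER_CUBIC))
E
```

```text
time: 18.85
tool_pos: [0.6139, 0.031, 0.1004]
tcp_rot: [-1.185, 1.246, -1.246]
wrist_force: [1.1, -0.9, -1.9]
width: 0.242
[0.61393654 0.03097443 0.10038363] [ 1.06338292 -0.86981629 -1.8955517 ]
```

View pics/s12.png

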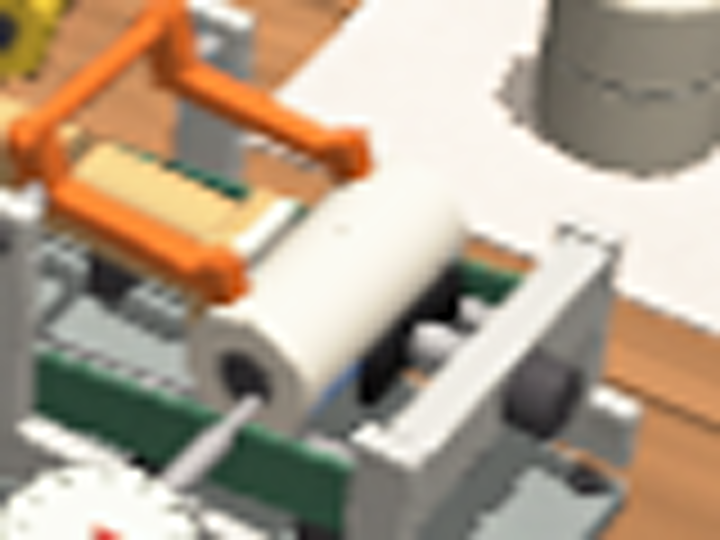

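```bash
python3 -m jog '[[0.0,0.6,0.1,0,15],[0.1,1.2,0.2,0,15],[0.1,1.8,0.3,0,15],[0.1,2.4,0.3,0,15],[0.2,3,0.4,0,15],[0.2,3.6,0.5,0,15],[0.2,4.2,0.6,0,15],[0.2,4.6,0.6,0,15],[0.2,5,0.7,0,15],[0.2,5,0.7,0,15]]'
python3 - <<'E'
from h import *
import cv2
s=bot.read_state();print(s["tool_pos"],s["wrist_force"])
c=bot.read_camera("scene");cv2.imwrite("pics/s13.png",cv2.resize(c["pixels"][240:300,300:380,::-1],None,fx=9,fy=9,interpolation=cv2.INTER_CUBIC))
E
```

```text
time: 20.15
tool_pos: [0.6141, 0.0358, 0.1011]
tcp_rot: [-1.185, 1.246, -1.247]
wrist_force: [-0.7, -0.8, -1.7]
width: 0.246
[0.6141157  0.03579248 0.10108412] [-0.68062589 -0.77083525 -1.71627619]
```

View pics/s13.png

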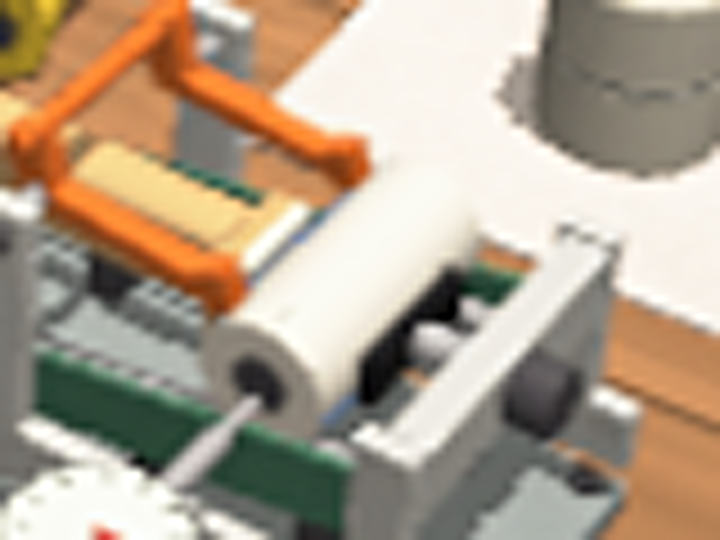

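```bash
python3 -m jog '[[0.0,0.5,0.1,0,15],[0.1,1,0.1,0,15],[0.1,1.5,0.2,0,15],[0.1,2,0.3,0,15],[0.1,2.5,0.3,0,15],[0.2,3,0.4,0,15],[0.2,3.5,0.5,0,15],[0.2,4,0.6,0,15],[0.2,4,0.6,0,15],[0.2,4,0.6,0,15]]'
python3 - <<'E'
from h import *
import cv2
s=bot.read_state();print(s["tool_pos"],s["wrist_force"])
c=bot.read_camera("scene");cv2.imwrite("pics/s14.png",cv2.resize(c["pixels"][240:300,300:380,::-1],None,fx=9,fy=9,interpolation=cv2.INTER_CUBIC))
E
```

```text
time: 21.45
tool_pos: [0.6144, 0.039, 0.1019]
tcp_rot: [-1.186, 1.246, -1.247]
wrist_force: [-0.7, -6.1, 0.3]
width: 0.244
[0.61442324 0.03904146 0.10186686] [-0.6699329  -6.11921992  0.32435398]
```

View pics/s14.png

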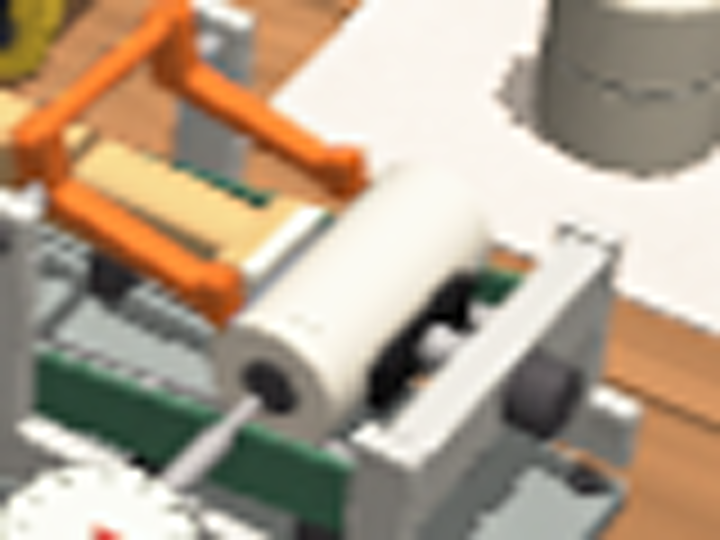

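```bash
python3 -m jog '[[0.0,0.3,0,0,15],[0,0.6,0.1,0,15],[0,0.9,0.1,0,15],[0.1,1.2,0.2,0,15],[0.1,1.5,0.2,0,15],[0.1,1.8,0.2,0,15],[0.1,2,0.3,0,15],[0.1,2,0.3,0,15],[0.1,2,0.3,0,15],[0.1,2,0.3,0,15]]'
python3 - <<'E'
from h import *
import cv2
s=bot.read_state();print(s["tool_pos"],s["wrist_force"])
c=bot.read_camera("scene");cv2.imwrite("pics/s15.png",cv2.resize(c["pixels"][240:300,300:380,::-1],None,fx=9,fy=9,interpolation=cv2.INTER_CUBIC))
E
```

```text
time: 22.75
tool_pos: [0.6145, 0.0403, 0.1022]
tcp_rot: [-1.187, 1.245, -1.248]
wrist_force: [-0.6, -9.6, 0.3]
width: 0.247
[0.61451692 0.04032944 0.10221801] [-0.55321866 -9.6079209   0.34730649]
```

View pics/s15.png

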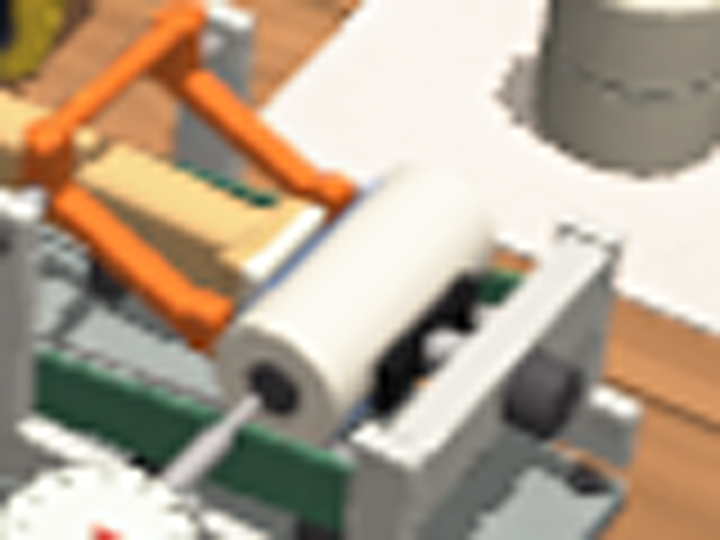

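The latch tongues have dropped behind the roller, so I back off gently.

```bash
python3 -m jog '[[0,-0.5,0,0,15],[-0.1,-1,0,0,15],[-0.1,-1.5,0,0,15],[-0.1,-2,0,0,15],[-0.1,-2.5,0,0,15],[-0.2,-3,0,0,15],[-0.2,-4,0,0,15],[-0.3,-5,0,0,15],[-0.4,-7,0,0,15],[-0.5,-10,0,0,15]]'
python3 - <<'E'
from h import *
import cv2
s=bot.read_state();print(s["tool_pos"],s["wrist_force"])
c=bot.read_camera("scene");cv2.imwrite("pics/s16.png",cv2.resize(c["pixels"][230:300,290:380,::-1],None,fx=8,fy=8,interpolation=cv2.INTER_CUBIC))
E
```

```text
time: 24.05
tool_pos: [0.614, 0.0325, 0.1021]
tcp_rot: [-1.184, 1.247, -1.246]
wrist_force: [-0.2, -0.7, -1.3]
width: 0.245
[0.6140032  0.03251057 0.10214167] [-0.17016106 -0.67750159 -1.32679157]
```

View pics/s16.png

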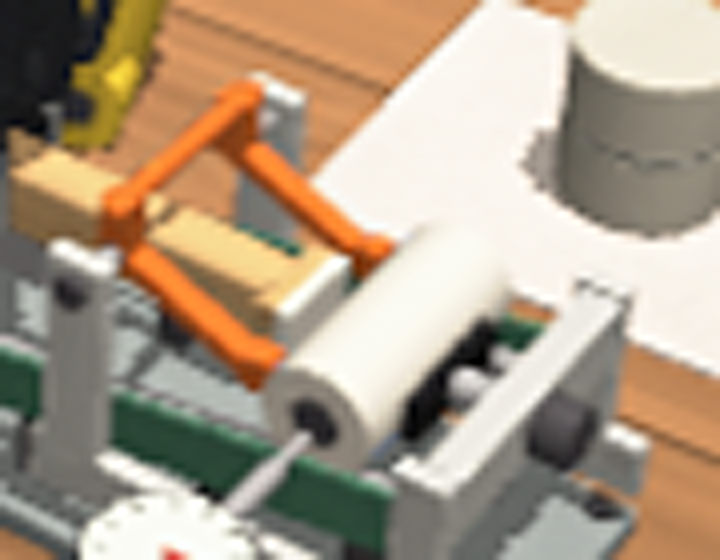

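The roller is held by the latch and the stick is free. Retreating.

```bash
python3 -m jog '[[-0.3,-5,0,0,15],[-0.7,-14,0,0,15],[-1.2,-24,0,0,15],[-1.8,-35,0,0,15],[-2.4,-46,0,0,15],[-3,-57,0,0,15],[-3.5,-68,0,0,15],[-4.1,-79,0,0,15],[-4.7,-90,0,0,15],[-5.2,-100,0,0,15]]'
python3 -m jog '[[-0.4,-8,2,0,15],[-0.6,-12,12,0,15],[-0.6,-14,28,0,15],[-2,-20,42,0,15],[-10,-35,46,1,15],[-30,-55,46,3,15],[-60,-80,46,5,15],[-90,-105,46,7,15],[-120,-130,46,8,15],[-145,-150,46,8.8,15]]'
python3 - <<'E'
from h import *
import cv2
s=bot.read_state();print(s["tool_pos"],s["wrist_force"])
c=bot.read_camera("scene");cv2.imwrite("pics/s17.png",cv2.resize(c["pixels"][160:320,200:390,::-1],None,fx=4,fy=4,interpolation=cv2.INTER_CUBIC))
E
```

```text
time: 25.35
tool_pos: [0.6087, -0.0688, 0.102]
tcp_rot: [-1.185, 1.247, -1.247]
wrist_force: [-1.1, -0.1, -1.8]
width: 0.246
time: 26.6
tool_pos: [0.463, -0.2192, 0.1493]
tcp_rot: [-1.256, 1.131, -1.134]
wrist_force: [0.5, -0.4, -1.4]
width: 0.248
[ 0.46300306 -0.21915359  0.1493497 ] [ 0.54107752 -0.39356318 -1.37362385]
```

View pics/s17.png

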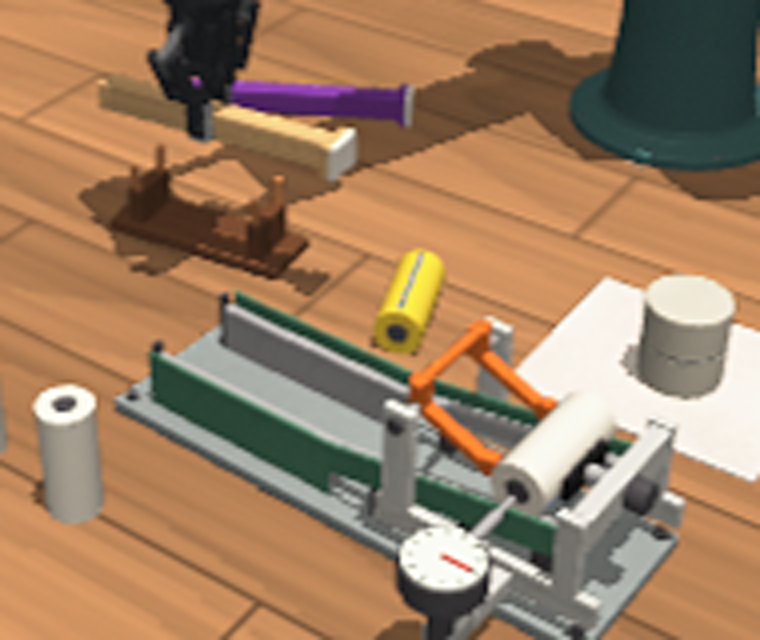

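```bash
python3 -m jog '[[-8,-8,0,0,15],[-16,-16,-5,0,15],[-21,-20,-15,0,15],[-22.6,-21,-25,0,15],[-22.6,-21,-35,0,15],[-22.6,-21,-40,0,15],[-22.6,-21,-40,0,15],[-22.6,-21,-40,0,15],[-22.6,-21,-40,0,15],[-22.6,-21,-40,0,15]]'
python3 - <<'E'
from h import *
import cv2
s=bot.read_state();print(s["tool_pos"],s["wrist_force"])
c=bot.read_camera("wrist");cv2.imwrite("pics/w18.png",c["pixels"][:,:,::-1])
c=bot.read_camera("scene");cv2.imwrite("pics/s18.png",cv2.resize(c["pixels"][160:250,200:320,::-1],None,fx=6,fy=6,interpolation=cv2.INTER_CUBIC))
E
```

```text
time: 27.9
tool_pos: [0.4414, -0.2392, 0.1084]
tcp_rot: [-1.256, 1.132, -1.134]
wrist_force: [0.2, -1.2, -0.7]
width: 0.243
[ 0.44136585 -0.23924136  0.10836729] [ 0.16122665 -1.2242566  -0.73695977]
```

View pics/w18.png

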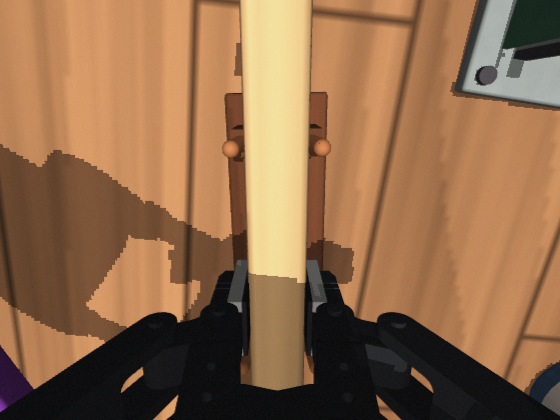

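View pics/s18.png

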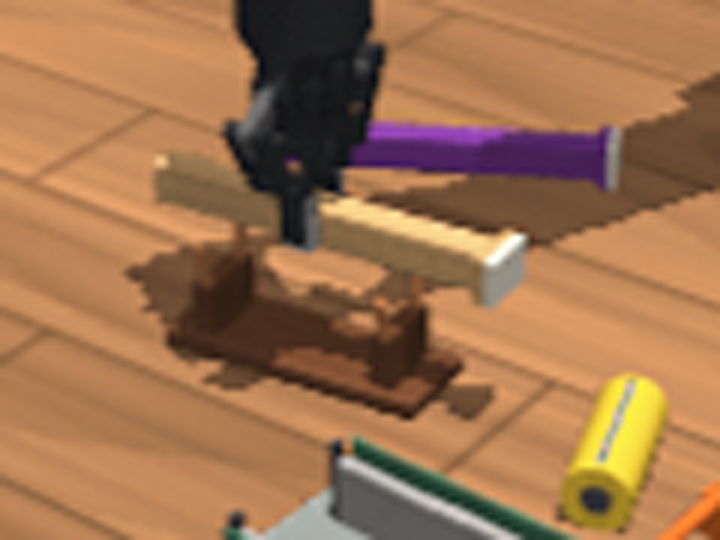

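```bash
python3 -m jog '[[0,0,-6,0,15],[0,0,-13,0,15],[0,0,-20,0,15],[0,0,-26,0,15],[0,0,-31,0,15],[0,0,-34,0,15],[0,0,-36,0,15],[0,0,-37.5,0,15],[0,0,-38,0,15],[0,0,-38,0,15]]'
python3 - <<'E'
from h import *
import cv2
s=bot.read_state();print(s["tool_pos"],s["wrist_force"],s["torque"])
c=bot.read_camera("wrist");cv2.imwrite("pics/w19.png",c["pixels"][:,:,::-1])
c=bot.read_camera("scene");cv2.imwrite("pics/s19.png",cv2.resize(c["pixels"][160:250,200:320,::-1],None,fx=6,fy=6,interpolation=cv2.INTER_CUBIC))
E
```

```text
time: 29.25
tool_pos: [0.4412, -0.2392, 0.0701]
tcp_rot: [-1.256, 1.133, -1.133]
wrist_force: [-0.0, -1.2, -0.3]
width: 0.248
[ 0.44119865 -0.23916194  0.07009999] [-0.00416725 -1.17034752 -0.32460006] [-0.01943297  0.00911865 -0.01972492]
```

View pics/s19.png

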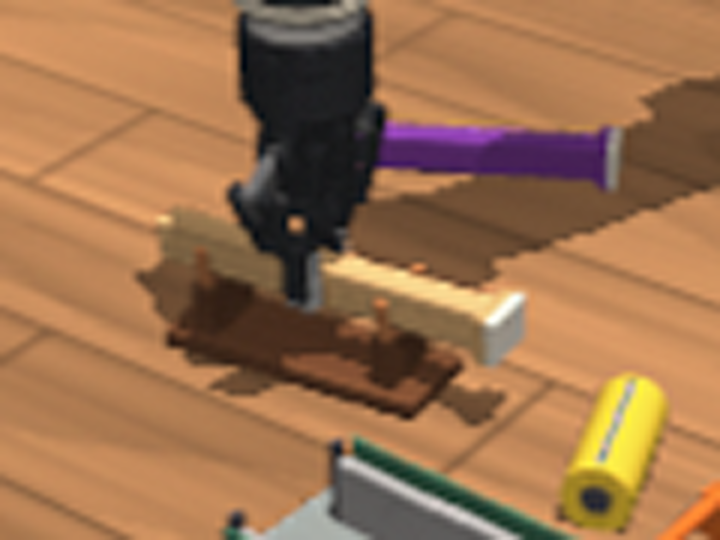

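View pics/w19.png

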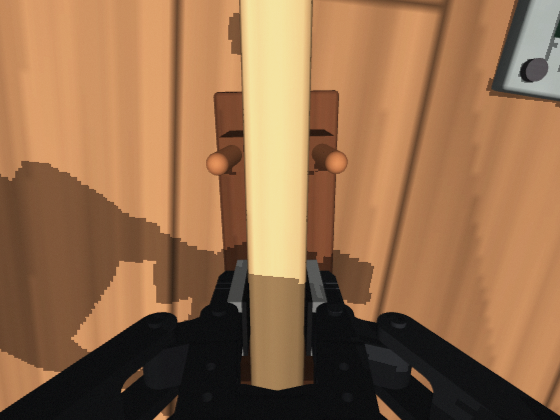

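```bash
python3 -m jog '[[0,0,-0.5,0,15],[0,0,-1,0,15],[0,0,-1.5,0,15],[0,0,-1.5,0,15],[0,0,-1.5,0,21],[0,0,-1.5,0,24],[0,0,-1.5,0,30],[0,0,-1.5,0,40],[0,0,-1.5,0,45],[0,0,-1.5,0,45]]' 20
python3 -m jog '[[0,0,4,0,45],[0,0,12,0,45],[0,0,25,0,45],[0,0,45,0,50],[0,0,70,0,60],[0,0,95,0,60],[0,0,120,0,60],[-5,-10,145,0,60],[-5,-12,160,0,60],[-5,-12,165,0,60]]'
python3 - <<'E'
from h import *
import cv2
s=bot.read_state();print(s["tool_pos"],s["wrist_force"])
c=bot.read_camera("wrist");cv2.imwrite("pics/w20.png",c["pixels"][:,:,::-1])
P=lambda uv,z:(ray(c,uv,z)*1000).round(1)
c2=bot.read_camera("scene");cv2.imwrite("pics/s20.png",cv2.resize(c2["pixels"][160:320,200:390,::-1],None,fx=4,fy=4,interpolation=cv2.INTER_CUBIC))
E
```

```text
time: 30.6
tool_pos: [0.4411, -0.2391, 0.0684]
tcp_rot: [-1.256, 1.133, -1.133]
wrist_force: [-0.2, -0.2, -0.2]
width: 0.529
time: 31.85
tool_pos: [0.4367, -0.2514, 0.235]
tcp_rot: [-1.255, 1.131, -1.135]
wrist_force: [-0.7, -0.0, 0.2]
width: 0.701
[ 0.43668518 -0.25144221  0.2350152 ] [-0.67712307 -0.02046105  0.2203193 ]
```

View pics/w20.png

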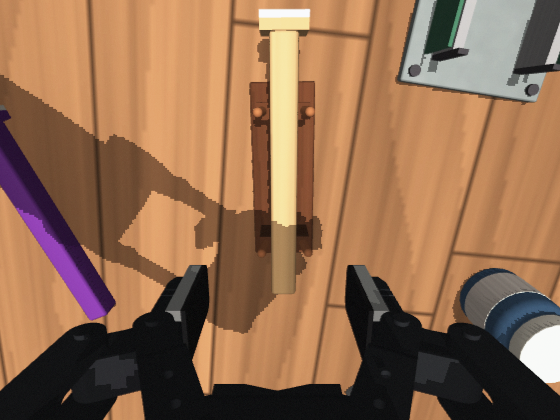

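View pics/s20.png

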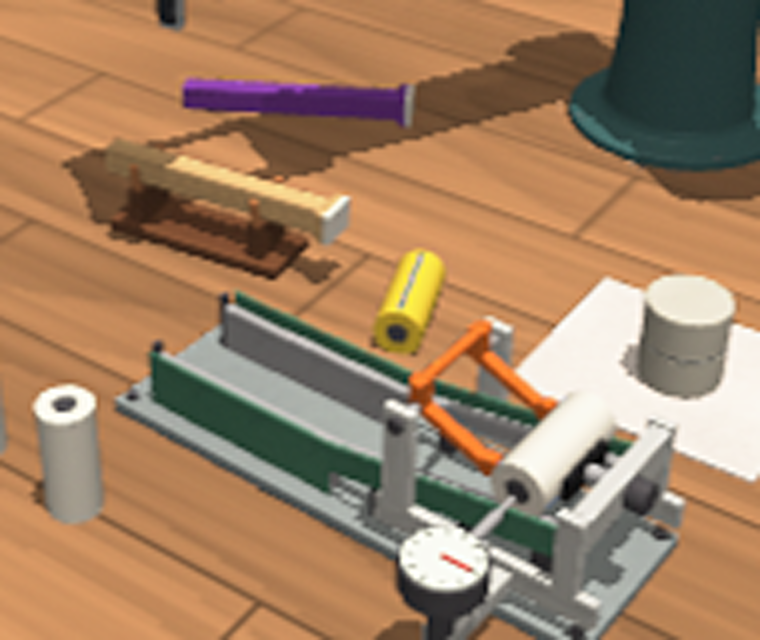

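```bash
python3 - <<'E'
from h import *
import cv2
c=bot.read_camera("wrist")
P=lambda uv,z:ray(c,uv,z)*1000
f=(P((260,11),.072)+P((310,11),.072))/2;b=(P((272.5,292.5),.071)+P((294.5,292.5),.071))/2
print(np.linalg.norm(f-b),b+(f-b)*105/230,np.degrees(np.arctan2(-(f-b)[0],(f-b)[1])))
t=bot.read_camera("top");cv2.imwrite("pics/t20.png",cv2.resize(t["pixels"][120:280,130:330,::-1],None,fx=4,fy=4,interpolation=cv2.INTER_CUBIC))
E
```

```text
224.7853692587364 [ 440.16279077 -236.26429492   71.45652174] 5.9083022857271255
```

View pics/t20.png

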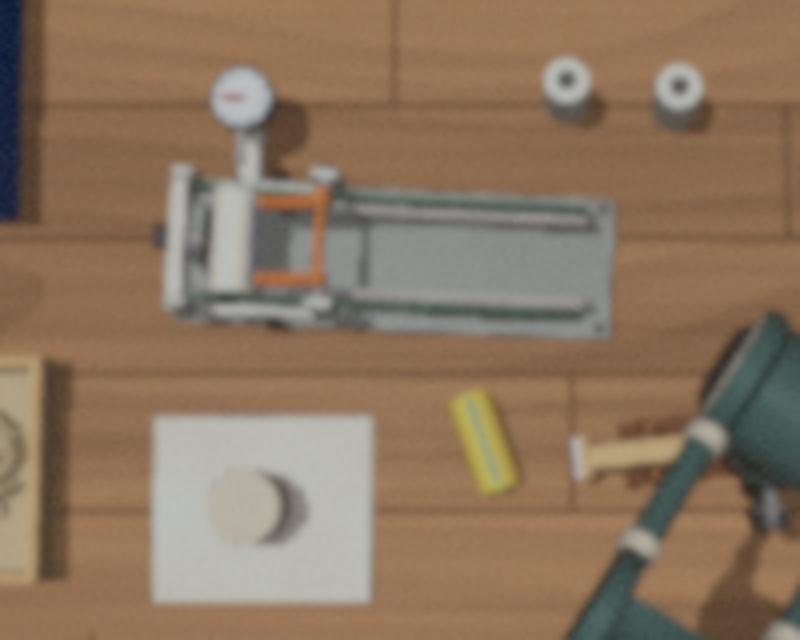

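The roller sits square between the latch and the buffer, the stick is back in both forks, and the rest of the bench looks undisturbed. Handing in.

```bash
python3 -c "
from workcell import bot
print(bot.finish_job())"
```

```text
the job is handed in; nothing more can be done
None
```

I rolled the roller up the ramp with the wooden stick until the orange latch dropped behind it. I then laid the stick back in its rest, let go and handed the job in at about 32 s; no verdict was reported.

- **Push:** I went at up to about 40 mm/s, slowing to 2–8 mm/s near the buffer. The highest wrist force I read was 9.6 N, when the latch had dropped. I read forces only at the end of each move, so a brief higher peak would not show.
- **Roller:** the last pictures show it square across the rails by eye, between the shut latch and the buffer. I judged this from images only and did not measure the buffer travel or the latch angle.
- **Stick:** it lies in both forks, measured about 3 mm from where it lay at first, at 5.9° against 6.0° at the start. The visible length came out at 225 mm instead of 230 mm, so that position is good to a few millimetres.
- **Rest of the bench:** the mould, the finished rollers and both look-alikes appear unmoved in the last pictures. The jar was only partly in view, and the brush and rib were not in the last pictures I looked at; the arm did not work near either. The gripper ended clear, about 0.17 m above the stick.

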